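# Load the yellow jar into the sample carousel

## Task

First turn the sample carousel by its black hub handle so that the yellow well faces the green-capped post, which marks the loading point (the grey-capped post does not count). Then pick up the jar with the yellow lid and set it down upright inside the yellow well, without dropping it, leaving the well facing the green post and the blue and red jars undisturbed.

Things in the scene. Friction and masses are not known exactly. Their poses are not given: they have to be found in the camera images.
- yellow_jar (a point): The jar to load: sample jar standing upright on the bench: white body 44 mm in diameter, 70 mm tall over all; the lid is the top 15 mm and 47 mm in diameter, in yellow, and a thin band near the foot has the same colour. About 80 g. This point is its centre, half-way up (35 mm above its underside); z is the jar's axis, up.
- yellow_well (a point): Floor centre of the yellow well on the carousel's disc (280 mm across, vertical axis). Yellow round recess, flat floor 28 mm above the bench, 68 mm inside diameter; rim 4 mm thick, 12 mm above the floor. Four empty wells (yellow, blue, white, red) a quarter turn apart, centres 90 mm from the axis. x points level from the well's centre to the disc's axis, z up; turns with the disc.
- turn_handle (a point): Black bar on the carousel's hub, turning the disc: 60 long, 14 thick, 35 tall, top 90 mm above bench. Point on the disc's axis, 15 mm below its top. x runs along the bar (yellow well centre 90 mm away towards -x), y across it, z up. Disc turns either way against light friction (0.05 N m; grip firmly), stays where left; base fixed. Turn needed 0.55 to 1.35 rad, either way.
- green_post (a point): Top centre of the green-capped post marking the loading point: fixed, round, cap 40 mm across, 49 mm tall, beside the disc, 165 mm from its axis. The yellow well faces it when its centre lies on the level line from the disc's axis to the post (then 75 mm from the post). A like post with a grey cap, 109 degrees round the axis, is another station, not used.
- blue_jar (a point): A bystander: sample jar standing upright on the bench: white body 44 mm in diameter, 70 mm tall over all; the lid is the top 15 mm and 47 mm in diameter, in blue, and a thin band near the foot has the same colour. About 80 g. This point is its centre, half-way up (35 mm above its underside); z is the jar's axis, up.
- red_jar (a point): A bystander: sample jar standing upright on the bench: white body 44 mm in diameter, 70 mm tall over all; the lid is the top 15 mm and 47 mm in diameter, in red, and a thin band near the foot has the same colour. About 80 g. This point is its centre, half-way up (35 mm above its underside); z is the jar's axis, up.

How it is judged:
By the outcome, as a careful person would: the job done as asked, in the order asked, and still so for the second after the job is handed in, with the robot touching nothing.
It also fails if it takes over 54 s, if anything falls off the work surface, if the arm or the gripper's body presses on something with over 40 N, if the wrist force passes 120 N, or if a joint passes its speed limit or range.

## Robot

A 7-joint arm with a two-finger parallel gripper is mounted at the origin on the work surface. World frame = base frame: x ahead of the robot, y to its left, z up, the work surface at z = 0. Lengths are in m, angles in rad, forces in N, time in s.
With the tool pointing down it reaches from about 0.425 to 0.875 m from the base axis. Payload 4.7 kg.
Tool frame: the origin (TCP) lies on the mounting face of the last link; the fingertips stand 182 mm ahead of it and the grasp point (between the pads) lies 164 mm ahead of it; z points along the fingers, y is the direction in which the jaws open and shut (so a half turn about z gives the same grasp; the last joint's range is limited). The gripper opens to 87 mm and grips with 3 to 60 N. Pads are 19 mm wide; open, the fingers measure 117 mm over their backs; the gripper's body (75 mm by 190 mm) begins 51 mm behind the grasp point.
Start: joints at [1.172, 0.321, -0.07, 1.45, 0.023, 1.371, -0.057], TCP at [0.261, -0.595, 0.405] pointing down, gripper open.
Joint ranges: [-2.86, 2.86], [-0.3, 2.09], [-1.38, 1.24], [0.06, 2.45], [-1.56, 4.7], [0.09, 2.05], [-2.69, 2.69]. Speed limits (rad/s): [2.57, 2.57, 3.14, 3.14, 3.14, 3.14, 3.14].

## Interface

Orientations are given as a rotation vector (axis times angle).
In Python, from bench import ctrl gives the robot as it stands. The module is installed in compiled form; this text tells all that it offers.
- The arm moves only by the tool play_rows, never from a script. Its argument "targets" is text: rows parted by semicolons, each of 7 numbers parted by spaces: the shift along the tool's x, y, z in cm, then the turn, a rotation vector about the tool's x, y, z in rad, then the opening, from -1 (shut) to 1 (fully open). In form: x y z ax ay az grip; .... A call has 1 to 20 rows; each row shifts and turns the pose as measured when the row begins, along the tool's axes as they then stand; what a row does not reach is not made up. A row lasts 1/8 s, in which the tool goes at most 62.5 mm and 10.7 degrees, less where a joint would pass 70% of its speed; a pose out of reach is approached as far as the arm can. A call is refused whole if a number of a shift passes 6.25 or a number of a turn 0.188, either way. A call with a gripper value outside its range is refused whole. The fingers move at their own pace and stop on an object; "newtons" is the grip in N (left out, the last holds). Time passes only in rows, so rows that do not move let the fingers close. It gives the time, the measured TCP pose, the force and the opening at its end, in the units of the state.
- ctrl.get_state(): the state, without advancing time (a new reading comes with each control period).
- ctrl.get_image(name): name is "side" or "top"; returns a dict with "pixels" (384x512x3 uint8, blue, green, red), "depth" (384x512 float32, m along the optical axis (not along the pixel's ray), 0 where there is no reading), "intrinsics" (3x3 intrinsics, pixels), "R" (3x3) and "t" (3): a world point X has camera coordinates R X + t. Camera axes: x right, y down, z forward; pixel columns grow to the right and rows downward; lengths in m; the calibration is good to about 2 mm. A picture is of the moment at which its call begins.
- ctrl.close_job(): hands the job in, once; it reports no verdict.
The state is a dict: "time": time; "joint_positions": joint angles; "qd": joint speeds; "joint_torque": joint torques, N m; "position": TCP position; "tool_rot": TCP orientation; "ft_force": force on the tool from outside, world axes, zero at the start; "torque": the same for the moment, N m; "grip_width": opening from 0.0 (shut) to 1.0 (fully open).
Only numpy, scipy, OpenCV 4.12 (cv2) and the standard library are available. Lean on these libraries where they do the work, as an engineer would, in place of code of your own. Each camera call takes 0.05 s, during which the arm holds its last target.

## Working session

There is one attempt and no reset: what is moved stays moved. The work goes in short steps, Python scripts to look and compute and a tool call to move; the robot and the scene stay as the last step left them, time stands still between calls to the robot, and variables do not carry over. Pictures are saved under pics/ and viewed, and the job is handed in when it is done.

Besides the shell and the picture viewer there is one more tool, called as a command line: name --argument value ..., lists and objects as JSON in quotes. play_rows: Moves the arm, as the interface text tells. Its arguments: {"type":"object","properties":{"targets":{"type":"string"},"newtons":{"type":"number"}},"required":["targets"]}

```bash
mkdir -p pics
python3 - <<'E'
from bench import ctrl
import cv2,numpy as np
print(ctrl.get_state())
for n in("top","side"):
    d=ctrl.get_image(n); cv2.imwrite(f"pics/{n}0.png",d["pixels"]); print(n,d["intrinsics"],d["R"],d["t"])
    np.savez(f"{n}0.npz",**d)
E
```

```text
{'time': 0.0, 'joint_positions': array([ 1.17211675,  0.32184864, -0.07011051,  1.45166353,  0.022619  ,
        1.37079141, -0.05694434]), 'qd': array([ 0.00040566, -0.00107344, -0.0006883 , -0.00030945, -0.00069765,
       -0.00058579, -0.00080797]), 'joint_torque': array([-5.31927362e-04, -4.91290998e+01, -4.03769799e-01, -3.12535357e+01,
       -6.38032285e-02,  4.36724047e-02,  1.41085875e-04]), 'position': array([ 0.26065331, -0.59523289,  0.40365049]), 'tool_rot': array([-3.07309638e+00, -6.43440414e-01,  7.83328962e-04]), 'ft_force': array([-0.09202997, -0.06784701, -0.02730567]), 'torque': array([0.01395517, 0.02031704, 0.01249956]), 'grip_width': 0.9994814755361058}
top [[466.2613567    0.         254.29839308]
 [  0.         466.2613567  193.40134698]
 [  0.           0.           1.        ]] [[ 0.09438056 -0.9955313   0.00312257]
 [-0.97332156 -0.09293298 -0.20978226]
 [ 0.20913499  0.0167601  -0.97774314]] [-0.0213251   0.5596015   1.27030068]
side [[423.83689321   0.         254.15765549]
 [  0.         423.83689321 196.78134241]
 [  0.           0.           1.        ]] [[-0.9077973  -0.41920325  0.01314108]
 [-0.31766375  0.66677689 -0.67416491]
 [ 0.27384996 -0.61617953 -0.73846394]] [0.50701773 0.224456   0.91862669]
```

View pics/top0.png

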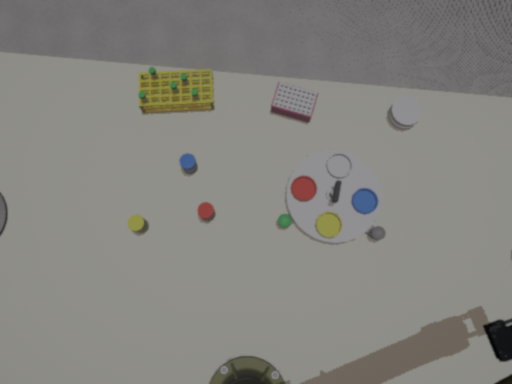

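View pics/side0.png

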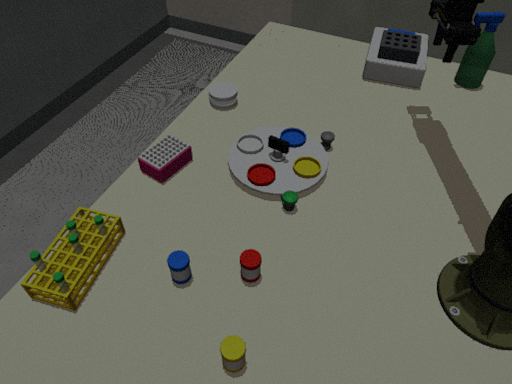

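The top view shows the yellow jar lid at (137,223), blue at (188,161), red at (206,211), the disc's handle at (337,191), the yellow well at (329,225), the green post at (285,220) and the grey post at (377,232). The side view agrees with this.

```bash
cat > h.py <<'E'
import cv2,numpy as np
from bench import ctrl
from scipy.spatial.transform import Rotation as Rt
def load(n,f=None): return dict(np.load(f)) if f else ctrl.get_image(n)
def ray(d,u,v,z):
    K,R,t=d["intrinsics"],d["R"],d["t"]; c=-R.T@t; r=R.T@np.linalg.solve(K,[u,v,1]); return c+r*(z-c[2])/r[2]
H={"yellow":((22,32),),"green":((45,80),),"blue":((105,128),),"red":((0,8),(172,180))}
def blobs(d,col,amin=40,smin=120,vmin=60):
    h=cv2.cvtColor(d["pixels"],cv2.COLOR_BGR2HSV); m=np.zeros(h.shape[:2],np.uint8)
    for a,b in H[col]: m|=cv2.inRange(h,(a,smin,vmin),(b,255,255))
    n,l,s,c=cv2.connectedComponentsWithStats(m)
    out=[]
    for i in range(1,n):
        if s[i,4]>=amin: 
            cnt=cv2.findContours((l==i).astype(np.uint8),cv2.RETR_EXTERNAL,cv2.CHAIN_APPROX_NONE)[0][0]
            e=cv2.fitEllipse(cnt); out.append((c[i].round(1),s[i,4],np.round(e[0],1),np.round(e[1],1),s[i,:4]))
    return out
E
python3 - <<'E'
from h import *
for n in("top","side"):
    d=load(n,n+"0.npz")
    for c in H:
        for b in blobs(d,c):
            u,v=b[2]; z=d["depth"][int(v),int(u)]
            print(n,c,*b, "dep",round(float(z),3))
    big=cv2.resize(d["pixels"][130:260,110:410] if n=="top" else d["pixels"][100:380,140:380],None,fx=2.6 if n=="top" else 2.1,fy=2.6 if n=="top" else 2.1,interpolation=cv2.INTER_CUBIC); cv2.imwrite(f"pics/{n}0z.png",big)
E
```

```text
top yellow [175.5  91.8] 2238 [177.4  90.5] [43.5 82.8] [140  70  73  42] dep 1.384
top yellow [328.1 224.6] 427 [328.1 224.6] [21.9 23. ] [317 213  24  24] dep 1.344
top yellow [135.8 222.7] 174 [135.9 222.7] [13.9 14.2] [129 216  15  15] dep 1.295
top blue [187.2 161.1] 157 [187.2 161.1] [13.  13.6] [181 154  14  15] dep 1.342
top blue [364.  200.9] 422 [364.  200.9] [21.2 23.4] [353 190  23  23] dep 1.357
top red [303.2 188.3] 436 [303.2 188.3] [22.2 23.1] [292 177  24  23] dep 1.368
top red [205.3 210.2] 178 [205.3 210.2] [13.8 14.6] [198 203  15  15] dep 1.307
side yellow [306.7 166.5] 404 [306.8 166.1] [19.1 27. ] [293 157  28  21] dep 1.152
side yellow [ 73.6 259. ] 4236 [ 73.1 260.5] [ 58.1 120.3] [ 21 207 102 102] dep 0.936
side yellow [232.4 348. ] 523 [232.4 348. ] [24.2 25.8] [220 335  26  28] dep 0.767
side green [289.9 196.3] 139 [289.9 196.4] [10.7 14.4] [283 191  15  12] dep 1.053
side green [ 97.5 218. ] 46 [ 97.6 218. ] [5.8 8.2] [ 94 215   9   7] dep 0.928
side green [ 69.8 223.2] 47 [ 69.9 223.2] [5.5 8.8] [ 66 220   9   7] dep 0.916
side green [ 72.  236.5] 55 [ 72.  236.5] [6.  9.4] [ 68 233   9   8] dep 0.893
side green [ 33.7 254.1] 56 [ 33.7 254.1] [6.3 9.3] [ 29 251  10   8] dep 0.86
side green [ 57.4 275.4] 64 [ 57.4 275.4] [6.7 9.9] [ 53 272  10   8] dep 0.826
side blue [490.2  13.6] 118 [489.4  13.7] [ 4. 33.] [476  12  29   5] dep 1.312
side blue [400.7  30.8] 71 [400.4  30.8] [ 2.4 29.7] [388  28  27   7] dep 1.575
side blue [293.  136.6] 284 [293.1 136.2] [15.2 24. ] [280 128  26  17] dep 1.238
side blue [177.8 259.5] 315 [177.8 259.5] [17.4 21.1] [167 251  22  18] dep 0.894
side red [260.9 174.2] 398 [260.9 173.4] [19.4 27.4] [247 164  28  20] dep 1.133
side red [250.2 258. ] 312 [250.2 258. ] [17.7 20.5] [240 249  21  19] dep 0.9
```

View pics/top0z.png

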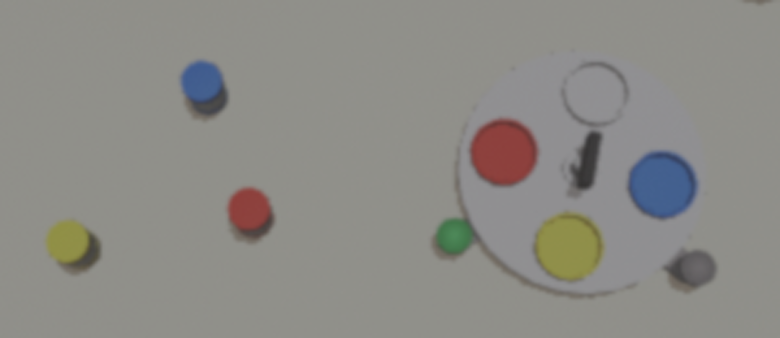

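View pics/side0z.png

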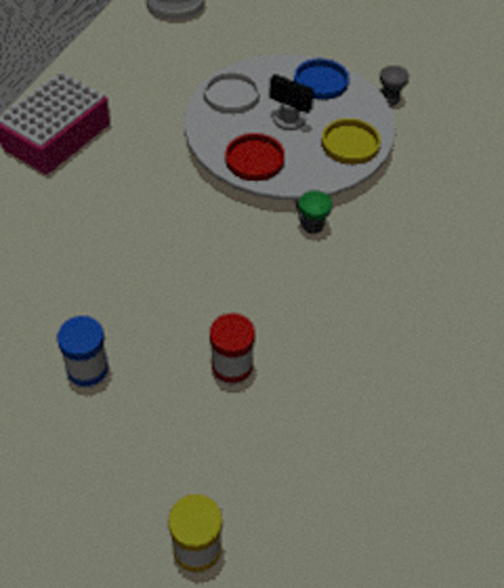

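Run:
```python
from h import *
H["green"]=((45,90),)
d=load("top","top0.npz"); s=load("side","side0.npz")
print("greentop",blobs(d,"green",30,60,40))
r=lambda d,u,v,z: ray(d,u,v,z).round(4)
print("well Y",r(d,328.1,224.6,.038),r(s,306.8,166.1,.038))
B,R=ray(d,364,200.9,.038),ray(d,303.2,188.3,.038); Bs,Rs=ray(s,293.1,136.2,.038),ray(s,260.9,173.4,.038)
print("B,R",B.round(4),R.round(4),np.linalg.norm(B-R),"axis",(B+R)/2,"side",(Bs+Rs)/2,np.linalg.norm(Bs-Rs))
print("jarY",r(d,135.9,222.7,.07),"jarB",r(d,187.2,161.1,.07),"jarR",r(d,205.3,210.2,.07))
# handle dark
for n,dd,roi in(("top",d,(318,172,30,40)),("side",s,(262,130,35,32))):
    x,y,w,h=roi; g=dd["pixels"][y:y+h,x:x+w].max(2); m=(g<75).astype(np.uint8)
    c=max(cv2.findContours(m,0,cv2.CHAIN_APPROX_NONE)[0],key=cv2.contourArea); e=cv2.minAreaRect(c); print(n,e,m.sum(),np.array(e[0])+[x,y])
    if n=="top":
        p=ray(dd,e[0][0]+x,e[0][1]+y,.088); print(p)
        bx=cv2.boxPoints(e)+[x,y]; print([ray(dd,*q,.09).round(3) for q in bx])
# side lid via depth points
def pts(dd,mask):
    v,u=np.nonzero(mask); z=dd["depth"][v,u]; P=np.linalg.inv(dd["intrinsics"])@np.vstack([u*z,v*z,z]); return (dd["R"].T@(P-dd["t"][:,None])).T
for n,dd,c in(("top",d,(135.9,222.7)),("top",d,(328,224.6)),("side",s,(306,166)),("side",s,(232,343))):
    m=np.zeros((384,512),np.uint8); cv2.circle(m,(int(c[0]),int(c[1])),4,1,-1); print(n,c,np.median(pts(dd,m),0))
```

```text
greentop [(array([151.6,  70.2]), np.int32(32), array([151.6,  70.1]), array([5.1, 6.2]), array([149,  67,   6,   7], dtype=int32)), (array([183.3,  76.6]), np.int32(33), array([183.3,  76.7]), array([5.1, 6.4]), array([181,  74,   6,   7], dtype=int32)), (array([172.8,  84.9]), np.int32(34), array([172.7,  84.9]), array([5.1, 6.5]), array([170,  82,   6,   7], dtype=int32)), (array([194. ,  91.9]), np.int32(37), array([194. ,  91.9]), array([5.7, 6.5]), array([191,  89,   7,   7], dtype=int32)), (array([141.5,  94.4]), np.int32(35), array([141.5,  94.4]), array([5.4, 6.4]), array([139,  91,   6,   7], dtype=int32)), (array([284.3, 220.2]), np.int32(140), array([284.3, 220.2]), array([12., 13.]), array([278, 214,  14,  13], dtype=int32))]
well Y [ 0.4929 -0.1865  0.038 ] [ 0.4901 -0.1886  0.038 ]
B,R [ 0.5718 -0.2857  0.038 ] [ 0.5923 -0.1079  0.038 ] 0.178920894308804 axis [ 0.58202018 -0.19679183  0.038     ] side [ 0.57949957 -0.19973547  0.038     ] 0.18128618389207374
jarY [0.4423 0.3524 0.07  ] jarB [0.6329 0.2322 0.07  ] jarR [0.4958 0.1639 0.07  ]
top ((17.288461685180664, 19.057693481445312), (6.471832275390625, 20.788311004638672), 11.309932708740234) 109 [335.28846169 191.05769348]
[ 0.58115816 -0.19332011  0.088     ]
[array([ 0.552, -0.18 ,  0.09 ]), array([ 0.611, -0.188,  0.09 ]), array([ 0.609, -0.206,  0.09 ]), array([ 0.55 , -0.198,  0.09 ])]
side ((16.775863647460938, 20.18965721130371), (28.362192153930664, 23.372549057006836), 23.198591232299805) 418 [278.77586365 150.18965721]
top (135.9, 222.7) [0.44351609 0.35469575 0.07027759]
top (328, 224.6) [ 0.49604498 -0.18736186  0.029957  ]
side (306, 166) [ 0.4942151  -0.19606035  0.03039305]
side (232, 343) [0.44420748 0.34696703 0.071029  ]
```

```bash
cat >> h.py <<'E'
def delta(p,ang,st=None):
    """grasp-point target p, tool-y heading ang (mod pi), tool pointing down -> shift cm & turn in tool axes"""
    st=st or ctrl.get_state(); R=Rt.from_rotvec(st["tool_rot"]).as_matrix(); P=np.array(st["position"]); g=P+.164*R[:,2]
    cur=np.arctan2(R[1,1],R[0,1]); a=(ang-cur+np.pi/2)%np.pi-np.pi/2
    y=np.array([np.cos(cur+a),np.sin(cur+a),0]); z=np.array([0,0,-1.]); T=np.column_stack([np.cross(y,z),y,z])
    rv=Rt.from_matrix(R.T@T).as_rotvec(); tcp=np.array(p)-.164*z
    print("t",st["time"],"grasp pt",g.round(4),"yhead",cur.round(3),"J",st["joint_positions"].round(2),"F",st["ft_force"].round(1),"w",round(st["grip_width"],3))
    print("shift cm (tool)",(R.T@(tcp-P)*100).round(2),"turn",rv.round(3)); return R
E
python3 - <<'E'
from h import *
d=load("top","top0.npz"); s=load("side","side0.npz")
g=ray(d,284.3,220.2,.047); g2=ray(s,289.9,196.3,.046); print(g,g2)
h=cv2.cvtColor(d["pixels"],cv2.COLOR_BGR2HSV); 
for ax,gg in(((.582,-.1968),g),((.5795,-.1997),g2)):
    v=gg[:2]-ax; print(np.linalg.norm(v),np.arctan2(v[1],v[0]))
R_=ray(d,303.2,188.3,.038)-ray(d,364,200.9,.038); print("yellow ang",np.arctan2(R_[1],R_[0])+np.pi/2)
R_=ray(s,260.9,173.4,.038)-ray(s,293.1,136.2,.038); print("yellow ang side",np.arctan2(R_[1],R_[0])+np.pi/2)
print(delta([.581,-.197,.075],np.arctan2(R_[1],R_[0])))
E
```

```text
[ 0.49225187 -0.06032864  0.047     ] [ 0.48851244 -0.05917985  0.046     ]
0.16333756356334866 2.152519081054789
0.16740564117445056 2.14541586285784
yellow ang 3.0265651466024974
yellow ang side 3.0243082434687087
t 0.1 grasp pt [ 0.2605 -0.595   0.2398] yhead -1.158 J [ 1.17  0.32 -0.07  1.45  0.02  1.37 -0.06] F [ 0.9 -0.3  0.4] w 1.002
shift cm (tool) [ 45.32 -23.6   16.51] turn [-0.002  0.001  0.53 ]
[[ 9.15996509e-01  4.01185390e-01 -8.23190061e-04]
 [ 4.01186210e-01 -9.15995253e-01  1.52377152e-03]
 [-1.42723316e-04 -1.72602189e-03 -9.99998500e-01]]
```

Checks: the post is 163–167 mm from the axis (165 given), opposite wells are 179–181 mm apart (180 given) and the lid is at z = 70 mm. The turn needed is about -0.876 rad about world z. Next I'll move over the handle.

play_rows --targets "2.5 -1.3 0 0 0 0 1;5 -2.6 0 0 0 0 1;5 -2.6 0 0 0 0 1;5 -2.6 0 0 0 0 1;5 -2.6 0 0 0 0 1;5 -2.6 0 0 0 0 1;5 -2.6 0 0 0 0 1;5 -2.6 0 0 0 0 1;3 -1.6 0 0 0 0 1;0 0 0 0 0 0 1" --newtons 40

```text
time: 1.35
position: [0.5542, -0.2288, 0.3978]
tool_rot: [-3.068, -0.637, 0.009]
ft_force: [-0.1, 0.7, 0.5]
grip_width: 1.002
```

Run:
```python
from h import *
delta([.581,-.197,.075],3.025-np.pi/2)
```

```text
t 1.35 grasp pt [ 0.553  -0.2276  0.2338] yhead -1.161 J [ 0.65  0.24 -0.36  1.58  0.08  1.35 -0.88] F [-0.1  0.7  0.5] w 1.002
shift cm (tool) [ 3.78 -1.7  15.88] turn [-0.008  0.006  0.526]
```

play_rows --targets "3.7 -1.7 0 0 0 0 1;0 0 0 0 0 0.17 1;0 0 0 0 0 0.17 1;0 0 0 0 0 0.17 1;0 0 0 0 0 0 1"

```text
time: 1.98
position: [0.5788, -0.2044, 0.3953]
tool_rot: [-3.132, 0.193, 0.022]
ft_force: [-0.3, -0.3, 0.7]
grip_width: 0.999
```

Run:
```python
from h import *
delta([.581,-.197,.075],3.025-np.pi/2)
```

```text
t 1.975 grasp pt [ 0.5765 -0.2037  0.2313] yhead -1.694 J [ 0.55  0.27 -0.31  1.54  0.08  1.35 -1.46] F [-0.3 -0.3  0.7] w 0.999
shift cm (tool) [ 0.35 -0.72 15.62] turn [-0.003  0.014 -0.006]
```

play_rows --targets "0.3 -0.7 0 0 0.007 0 1;0 0 4.5 0 0.007 0 1;0 0 4.5 0 0 0 1;0 0 3 0 0 0 1;0 0 0 0 0 0 1"

```text
time: 2.6
position: [0.5827, -0.198, 0.2731]
tool_rot: [-3.134, 0.177, -0.006]
ft_force: [0.1, 0.3, -0.0]
grip_width: 0.999
```

Run:
```python
from h import *
delta([.581,-.197,.075],3.025-np.pi/2)
for n in("top","side"):
    d=ctrl.get_image(n);p=d["pixels"]; p=p[130:260,240:420] if n=="top" else p[60:230,190:380]
    cv2.imwrite(f"pics/{n}1.png",cv2.resize(p,None,fx=3,fy=3))
```

```text
t 2.6 grasp pt [ 0.5834 -0.1977  0.1091] yhead -1.684 J [ 0.54  0.36 -0.31  1.69  0.12  1.11 -1.49] F [ 0.1  0.3 -0. ] w 0.999
shift cm (tool) [-0.19 -0.07  3.41] turn [-0.002 -0.004  0.003]
```

View pics/side1.png

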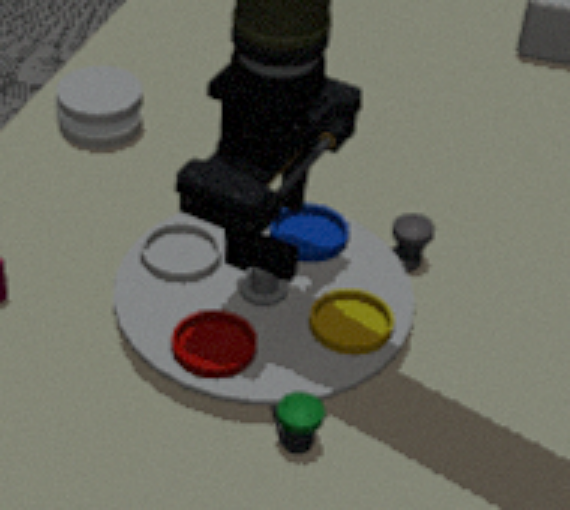

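The fingers straddle the hub handle (about (265,250) in the crop) and sit just above it, with the disc unmoved. I'll descend and close.

play_rows --targets "-0.2 -0.1 1.7 0 0 0 1;0 0 1.7 0 0 0 1;0 0 0 0 0 0 -1;0 0 0 0 0 0 -1;0 0 0 0 0 0 -1;0 0 0 0 0 0 -1;0 0 0 0 0 0 -1;0 0 0 0 0 0 -1" --newtons 40

```text
time: 3.7
position: [0.5843, -0.1975, 0.245]
tool_rot: [3.135, -0.177, 0.027]
ft_force: [0.1, 0.2, 0.3]
grip_width: 0.403
```

Run:
```python
from h import *
delta([.581,-.197,.075],3.025-np.pi/2)
```

```text
t 3.7 grasp pt [ 0.5871 -0.198   0.081 ] yhead -1.684 J [ 0.54  0.39 -0.31  1.71  0.13  1.04 -1.5 ] F [0.1 0.2 0.3] w 0.403
shift cm (tool) [-0.34 -0.01  0.59] turn [ 0.001 -0.017  0.004]
```

play_rows --targets "-0.5 0 0.5 0 -0.017 0 -1;0 0 0 0 0 0 -1;0 0 0 0 0 0 -1;0 0 0 0 0 0 -1;0 0 0 0 0 0 -1;0 0 0 0 0 0 -1"

```text
time: 4.45
position: [0.5796, -0.1971, 0.2407]
tool_rot: [3.135, -0.178, 0.002]
ft_force: [1.0, 0.1, 1.0]
grip_width: 0.159
```

Run:
```python
from h import *
delta([.581,-.197,.075],3.025-np.pi/2)
```

```text
t 4.45 grasp pt [ 0.5797 -0.1974  0.0767] yhead -1.684 J [ 0.54  0.39 -0.31  1.72  0.13  1.05 -1.5 ] F [1.  0.1 1. ] w 0.159
shift cm (tool) [ 0.14 -0.03  0.17] turn [ 0.002 -0.001  0.003]
```

Grip width is 0.159 × 87 = 13.8 mm, which matches the 14 mm bar. Now I'll turn it.

play_rows --targets "0 0 0 0 0 0 -1;0 0 0 0 0 0.06 -1;0 0 0 0 0 0.1 -1;0 0 0 0 0 0.1 -1;0 0 0 0 0 0.1 -1;0 0 0 0 0 0 -1"

```text
time: 5.2
position: [0.5798, -0.1964, 0.2407]
tool_rot: [3.05, -0.75, 0.002]
ft_force: [0.6, 0.5, 1.4]
grip_width: 0.152
```

Run:
```python
from h import *
delta([.581,-.197,.077],2.149-np.pi/2); print(ctrl.get_state()["torque"])
```

```text
t 5.2 grasp pt [ 0.58   -0.1965  0.0767] yhead -2.053 J [ 0.49  0.38 -0.24  1.72  0.11  1.05 -1.85] F [0.6 0.5 1.4] w 0.152
shift cm (tool) [ 0.14  0.   -0.03] turn [-0.    -0.002  0.51 ]
[-0.0502751   0.0014899   0.02201813]
```

play_rows --targets "0 0 0 0 0 0.1 -1;0 0 0 0 0 0.1 -1;0 0 0 0 0 0.1 -1;0 0 0 0 0 0.1 -1;0 0 0 0 0 0.08 -1;0 0 0 0 0 0.03 -1;0 0 0 0 0 0 -1"

```text
time: 6.08
position: [0.5804, -0.1955, 0.2407]
tool_rot: [-2.762, 1.495, -0.004]
ft_force: [0.8, 0.4, 1.3]
grip_width: 0.157
```

```bash
cat > look.py <<'E'
from h import *
import sys
k=sys.argv[1]
delta([.581,-.197,.077],2.149-np.pi/2)
for n in("top","side"):
    d=ctrl.get_image(n); np.savez(f"{n}{k}.npz",**d)
    p=d["pixels"]; p=p[130:260,240:420] if n=="top" else p[60:230,190:380]
    cv2.imwrite(f"pics/{n}{k}.png",cv2.resize(p,None,fx=3,fy=3))
    for c in("yellow","blue","red","green"):
        for b in blobs(d,c,30,60 if c=="green" else 110,40):
            q=ray(d,*b[2],.038 if c!="green" else .047)
            if np.hypot(q[0]-.581,q[1]+.197)<.2: 
                v=q[:2]-((.582,-.1968) if n=="top" else (.5795,-.1997)); print(n,c,b[1],b[2],b[3],q.round(4),"r",np.hypot(*v).round(4),"ang",np.arctan2(v[1],v[0]).round(4))
E
python3 look.py 2
```

```text
t 6.075 grasp pt [ 0.5808 -0.1956  0.0767] yhead -2.563 J [ 0.42  0.38 -0.16  1.73  0.07  1.04 -2.33] F [0.8 0.4 1.3] w 0.157
shift cm (tool) [ 0.16  0.03 -0.03] turn [-0.002 -0.002  0.   ]
top yellow 440 [306.5 208.7] [22.5 23.4] [ 0.5331 -0.1217  0.038 ] r 0.0896 ang 2.1481
top red 151 [312.8 170. ] [10.  22.3] [ 0.6498 -0.132   0.038 ] r 0.0938 ang 0.7629
top green 141 [284.3 220.3] [12.  13.2] [ 0.492  -0.0604  0.047 ] r 0.1635 ang 2.1541
side yellow 513 [283.6 177.6] [22. 28.] [ 0.53   -0.1211  0.038 ] r 0.0929 ang 2.1325
side blue 441 [309.2 152. ] [19.8 26.4] [ 0.5036 -0.2452  0.038 ] r 0.0885 ang -2.6016
side red 454 [245.2 157.8] [20.4 26.6] [ 0.6538 -0.1467  0.038 ] r 0.0913 ang 0.6192
side green 173 [290. 197.] [12.5 15.8] [ 0.4872 -0.0562  0.047 ] r 0.1706 ang 2.1426
```

View pics/side2.png

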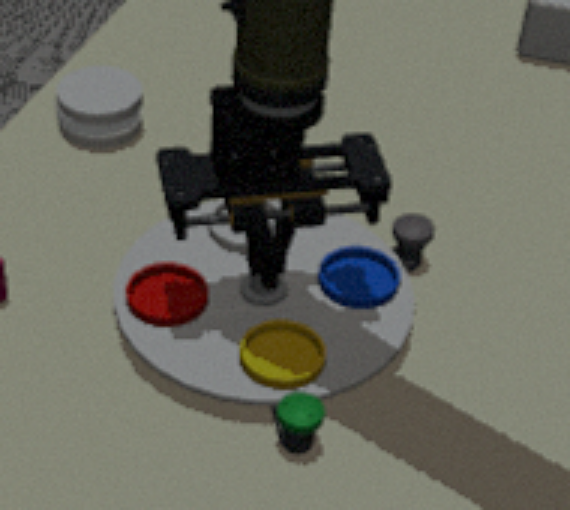

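View pics/top2.png

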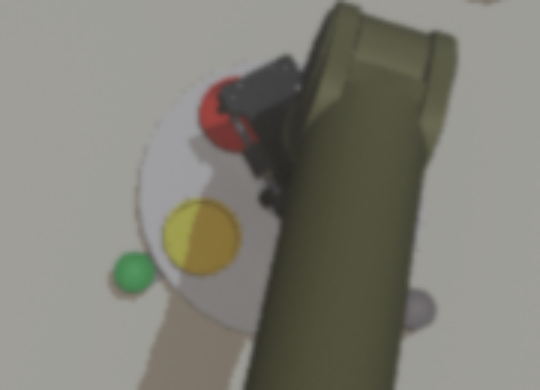

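The well lies at 2.148 rad against the post's 2.154 (top view). The side view's blue–red line gives 2.151, so it is aligned within about 0.01 rad. Releasing and rising.

play_rows --targets "0 0 0 0 0 0 0;0 0 0 0 0 0 0;0 0 0 0 0 0 0;0 0 -1.5 0 0 0 1;0 0 -3 0 0 0 1;0 0 -5 0 0 0 1;0 0 -5 0 0 0 1;0 0 0 0 0 0 1"

```text
time: 7.18
position: [0.5791, -0.1958, 0.3923]
tool_rot: [2.764, -1.494, 0.0]
ft_force: [0.2, -0.5, -0.3]
grip_width: 0.96
```

```bash
python3 look.py 3
python3 - <<'E'
from h import *
for a in(0,.5,1.,1.5,2,2.5): print(a); delta([.443,.353,.20],a)
E
```

```text
t 7.175 grasp pt [ 0.5791 -0.1958  0.2283] yhead -2.562 J [ 0.42  0.25 -0.17  1.57  0.04  1.33 -2.31] F [ 0.2 -0.5 -0.3] w 0.96
shift cm (tool) [ 0.2  -0.09 15.13] turn [ 0.    -0.     0.001]
top yellow 406 [306.2 208.7] [21.5 23.2] [ 0.533  -0.1209  0.038 ] r 0.0903 ang 2.1437
top red 444 [318.7 167.8] [22.1 24. ] [ 0.6581 -0.1487  0.038 ] r 0.09 ang 0.563
top green 141 [284.3 220.2] [12.1 13.1] [ 0.4923 -0.0603  0.047 ] r 0.1633 ang 2.1525
side yellow 506 [283.7 177.7] [21.8 28. ] [ 0.5296 -0.1208  0.038 ] r 0.0933 ang 2.1346
side blue 437 [309.2 152. ] [19.9 26.2] [ 0.5036 -0.2452  0.038 ] r 0.0885 ang -2.6016
side red 452 [245.2 157.8] [20.5 26.6] [ 0.6538 -0.1467  0.038 ] r 0.0913 ang 0.6192
side green 174 [289.9 196.7] [12.5 15.8] [ 0.4877 -0.057   0.047 ] r 0.1696 ang 2.1423
0
t 7.275 grasp pt [ 0.5768 -0.1952  0.2233] yhead -2.562 J [ 0.42  0.25 -0.17  1.57  0.04  1.33 -2.31] F [ 0.2 -0.2 -0.6] w 0.979
shift cm (tool) [-53.28 -18.76   2.56] turn [0.007 0.004 0.58 ]
0.5
t 7.275 grasp pt [ 0.5768 -0.1952  0.2233] yhead -2.562 J [ 0.42  0.25 -0.17  1.57  0.04  1.33 -2.31] F [ 0.
[... 179 characters left out ...]
1.33 -2.31] F [ 0.2 -0.2 -0.6] w 0.979
shift cm (tool) [-53.28 -18.76   2.56] turn [ 0.004  0.007 -0.42 ]
1.5
t 7.275 grasp pt [ 0.5768 -0.1952  0.2233] yhead -2.562 J [ 0.42  0.25 -0.17  1.57  0.04  1.33 -2.31] F [ 0.2 -0.2 -0.6] w 0.979
shift cm (tool) [-53.28 -18.76   2.56] turn [ 0.002  0.008 -0.92 ]
2
t 7.275 grasp pt [ 0.5768 -0.1952  0.2233] yhead -2.562 J [ 0.42  0.25 -0.17  1.57  0.04  1.33 -2.31] F [ 0.2 -0.2 -0.6] w 0.979
shift cm (tool) [-53.28 -18.76   2.56] turn [ 0.     0.009 -1.42 ]
2.5
t 7.275 grasp pt [ 0.5768 -0.1952  0.2233] yhead -2.562 J [ 0.42  0.25 -0.17  1.57  0.04  1.33 -2.31] F [ 0.2 -0.2 -0.6] w 0.979
shift cm (tool) [-53.28 -18.76   2.56] turn [0.008 0.002 1.221]
```

The disc stayed aligned after release. I'll flip the wrist half a turn so that joint 7 stays mid-range for the jar and the placing.

play_rows --targets "0 0 0 0 0 -0.17 1;0 0 0 0 0 -0.18 1;0 0 0 0 0 -0.18 1;0 0 0 0 0 -0.18 1;0 0 0 0 0 -0.18 1;0 0 0 0 0 -0.18 1;0 0 0 0 0 -0.18 1;0 0 0 0 0 -0.18 1;0 0 0 0 0 -0.18 1;0 0 0 0 0 -0.18 1;0 0 0 0 0 -0.18 1;0 0 0 0 0 -0.18 1;0 0 0 0 0 -0.18 1;0 0 0 0 0 -0.18 1;0 0 0 0 0 -0.18 1;0 0 0 0 0 -0.18 1;0 0 0 0 0 -0.18 1;0 0 0 0 0 -0.1 1;0 0 0 0 0 0 1"

```text
time: 9.65
position: [0.5661, -0.1939, 0.3502]
tool_rot: [-1.299, -2.776, 0.012]
ft_force: [0.3, -0.3, -0.4]
grip_width: 1.001
```

Run:
```python
from h import *
delta([.443,.353,.20],.578)
```

```text
t 9.65 grasp pt [ 0.5542 -0.1897  0.1867] yhead 0.697 J [ 0.75  0.32 -0.56  1.61  0.16  1.34  0.85] F [ 0.3 -0.3 -0.4] w 1.001
shift cm (tool) [49.89 25.59  0.91] turn [-0.043 -0.064  0.118]
```

play_rows --targets "0 0 -2 -0.043 -0.064 0.118 1;3 1.3 -1 0 0 0 1;5.3 2.7 -0.3 0 0 0 1;5.3 2.7 -0.3 0 0 0 1;5.3 2.7 -0.3 0 0 0 1;5.3 2.7 -0.3 0 0 0 1;5.3 2.7 -0.3 0 0 0 1;5.3 2.7 -0.3 0 0 0 1;5 2.5 0 0 0 0 1;0 0 0 0 0 0 1"

```text
time: 10.9
position: [0.5205, 0.2599, 0.3911]
tool_rot: [-1.534, -2.729, 0.007]
ft_force: [0.2, -0.4, 0.5]
grip_width: 0.999
```

Run:
```python
from h import *
delta([.443,.353,.16],.578)
```

```text
t 10.9 grasp pt [0.5186 0.26   0.2271] yhead 0.547 J [ 0.19  0.28 -0.83  1.62  0.2   1.34 -0.12] F [ 0.2 -0.4  0.5] w 0.999
shift cm (tool) [11.94 -1.72  6.8 ] turn [-0.009 -0.007 -0.031]
```

play_rows --targets "5.3 -0.8 0 0 0 -0.03 1;5.3 -0.8 1 -0.009 -0.007 0 1;1.4 -0.2 2.5 0 0 0 1;0 0 0 0 0 0 1"

```text
time: 11.4
position: [0.4405, 0.3505, 0.3531]
tool_rot: [-1.511, -2.753, 0.008]
ft_force: [0.5, -0.6, -0.2]
grip_width: 0.997
```

Run:
```python
from h import *
delta([.443,.353,.06],.578)
for n in("top","side"):
    d=ctrl.get_image(n);p=d["pixels"]; p=p[120:290,80:280] if n=="top" else p[200:384,140:360]
    cv2.imwrite(f"pics/{n}4.png",cv2.resize(p,None,fx=3,fy=3))
    print(n,[(b[1],b[2],b[3]) for b in blobs(d,"yellow")])
```

```text
t 11.4 grasp pt [0.4399 0.3499 0.1892] yhead 0.567 J [ 0.05  0.28 -0.89  1.71  0.22  1.26 -0.33] F [ 0.5 -0.6 -0.2] w 0.997
shift cm (tool) [ 0.09  0.41 12.91] turn [-0.005  0.002 -0.011]
top [(np.int32(2193), array([177.5,  90.6]), array([43.5, 82.4])), (np.int32(389), array([306.3, 208.7]), array([21.3, 21.7]))]
side [(np.int32(224), array([288.1, 181.9]), array([11.3, 26. ])), (np.int32(4699), array([ 73.4, 261.1]), array([ 59.3, 124.5])), (np.int32(532), array([232.4, 348.4]), array([24. , 26.3])), (np.int32(40), array([233.1, 359.7]), array([22.2, 22.9]))]
```

View pics/side4.png

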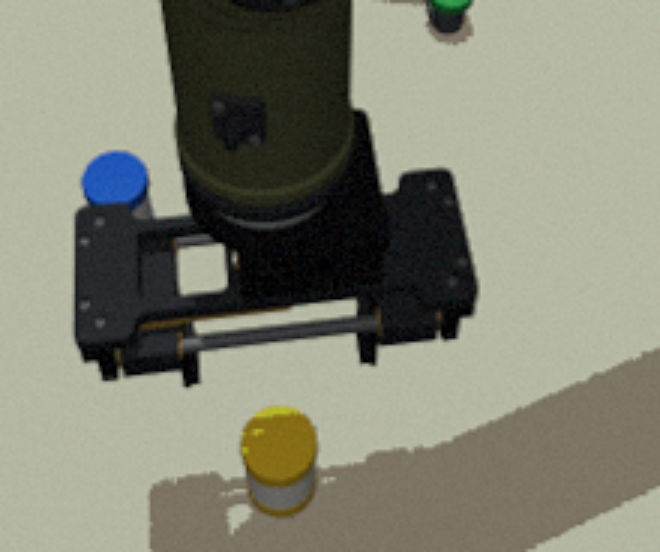

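The side view shows the gripper over the yellow jar (lid centre about (233,348) in the full image), with its fingers either side of the jar. Going down.

play_rows --targets "0.1 0.4 3 0 0 -0.011 1;0 0 4 0 0 0 1;0 0 2 0 0 0 1;0 0 0 0 0 0 1"

```text
time: 12.0
position: [0.4524, 0.349, 0.2673]
tool_rot: [1.514, 2.745, 0.005]
ft_force: [0.6, 0.3, -0.5]
grip_width: 0.999
```

Run:
```python
from h import *
delta([.443,.353,.06],.578)
d=ctrl.get_image("side");p=d["pixels"][200:384,140:360]
cv2.imwrite(f"pics/side5.png",cv2.resize(p,None,fx=3,fy=3))
```

```text
t 12.0 grasp pt [0.4537 0.3489 0.1033] yhead 0.563 J [ 0.    0.38 -0.84  1.79  0.32  1.11 -0.38] F [ 0.6  0.3 -0.5] w 0.999
shift cm (tool) [ 0.86 -0.61  4.32] turn [ 0.006  0.005 -0.015]
```

View pics/side5.png

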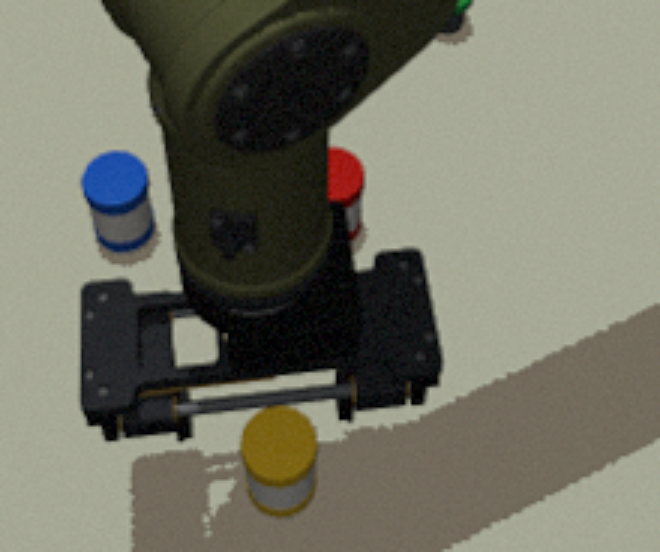

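play_rows --targets "0.9 -0.6 0 0.006 0.005 -0.015 1;0 -0.1 1.5 0 0 0 1;0.1 -0.1 1.5 0 0 0 1;0 0 0 0 0 0 1"

```text
time: 12.55
position: [0.4405, 0.3548, 0.2394]
tool_rot: [1.494, 2.76, 0.009]
ft_force: [-0.5, 0.2, 1.0]
grip_width: 0.999
```

Run:
```python
from h import *
delta([.443,.353,.06],.578)
d=ctrl.get_image("side");p=d["pixels"][200:384,140:360]
cv2.imwrite(f"pics/side6.png",cv2.resize(p,None,fx=3,fy=3))
```

```text
t 12.55 grasp pt [0.4414 0.3554 0.0754] yhead 0.579 J [-0.02  0.41 -0.84  1.83  0.34  1.05 -0.41] F [-0.5  0.2  1. ] w 0.999
shift cm (tool) [-0.28  0.1   1.54] turn [ 0.007 -0.     0.001]
```

View pics/side6.png

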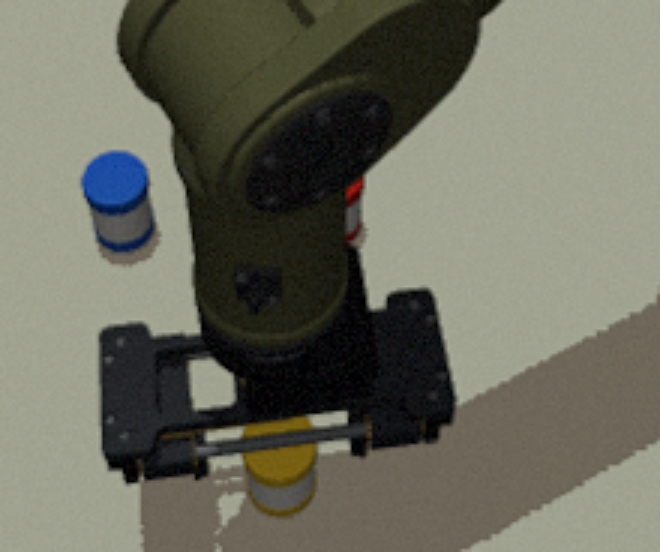

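play_rows --targets "-0.3 0.1 1.4 0.007 0 0 1;0 0 0 0 0 0 0.4;0 0 0 0 0 0 0.2;0 0 0 0 0 0 0.2" --newtons 20

```text
time: 13.1
position: [0.4441, 0.353, 0.2253]
tool_rot: [-1.496, -2.762, -0.001]
ft_force: [-0.7, -0.5, -0.6]
grip_width: 0.743
```

Run:
```python
from h import *
delta([.443,.353,.06],.578)
```

```text
t 13.1 grasp pt [0.4442 0.3531 0.0613] yhead 0.578 J [-0.03  0.43 -0.82  1.83  0.36  1.04 -0.42] F [-0.7 -0.5 -0.6] w 0.743
shift cm (tool) [ 0.06 -0.09  0.13] turn [ 0.001 -0.    -0.   ]
```

play_rows --targets "0 0 0 0 0 0 -1;0 0 0 0 0 0 -1;0 0 0 0 0 0 -1;0 0 0 0 0 0 -1;0 0 0 0 0 0 -1;0 0 0 0 0 0 -1" --newtons 20

```text
time: 13.85
position: [0.4441, 0.3531, 0.2257]
tool_rot: [1.496, 2.762, 0.002]
ft_force: [0.0, 0.5, -0.9]
grip_width: 0.529
```

Run:
```python
from h import *
delta([.443,.353,.06],.578)
```

```text
t 13.85 grasp pt [0.4443 0.3533 0.0617] yhead 0.578 J [-0.03  0.43 -0.83  1.83  0.36  1.04 -0.42] F [ 0.   0.5 -0.9] w 0.529
shift cm (tool) [ 0.05 -0.1   0.17] turn [ 0.001 -0.     0.   ]
```

The opening of 46 mm matches the 47 mm lid. Lifting.

play_rows --targets "0 0 -1 0 0 0 -1;0 0 -2 0 0 0 -1;0 0 -3 0 0 0 -1;0 0 -4 0 0 0 -1;0 0 -4 0 0 0 -1;0 0 -3 0 0 0 -1;0 0 -1.5 0 0 0 -1;0 0 0 0 0 0 -1" --newtons 25

```text
time: 14.85
position: [0.4424, 0.3541, 0.4251]
tool_rot: [1.491, 2.76, 0.011]
ft_force: [1.0, -0.3, -1.6]
grip_width: 0.53
```

Run:
```python
from h import *
delta([.532,-.121,.24],.578)
for n in("side","top"):
    d=ctrl.get_image(n);p=d["pixels"];p=p[180:384,140:360] if n=="side" else p[120:290,80:280]
    cv2.imwrite(f"pics/{n}7.png",cv2.resize(p,None,fx=2.8,fy=2.8))
```

```text
t 14.85 grasp pt [0.4435 0.3547 0.2611] yhead 0.58 J [ 0.07  0.23 -0.91  1.61  0.19  1.38 -0.28] F [ 1.  -0.3 -1.6] w 0.53
shift cm (tool) [-44.64 -18.57   1.98] turn [0.008 0.001 0.002]
```

View pics/side7.png

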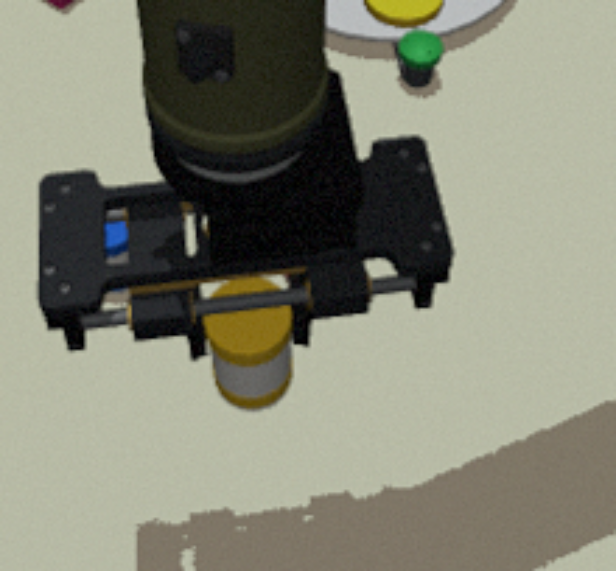

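The jar is held upright (around (250,340) in the crop). Carrying it to above the well.

play_rows --targets "-1.5 -0.6 0 0 0 0 -1;-3 -1.2 0 0 0 0 -1;-4.5 -1.9 0 0 0 0 -1;-4.5 -1.9 0 0 0 0 -1;-4.5 -1.9 0 0 0 0 -1;-4.5 -1.9 0 0 0 0 -1;-4.5 -1.9 0 0 0 0 -1;-4.5 -1.9 0 0 0 0 -1;-4 -1.7 0 0 0 0 -1;-2 -0.8 0 0 0 0 -1;0 0 0 0 0 0 -1"

```text
time: 16.32
position: [0.5153, -0.0596, 0.4039]
tool_rot: [-1.476, -2.746, 0.013]
ft_force: [-0.6, 0.2, -0.9]
grip_width: 0.53
```

Run:
```python
from h import *
delta([.532,-.122,.16],.578)
```

```text
t 16.325 grasp pt [ 0.5111 -0.059   0.24  ] yhead 0.584 J [ 0.62  0.08 -0.58  1.75  0.04  1.35  0.61] F [-0.6  0.2 -0.9] w 0.53
shift cm (tool) [-6.26 -1.9   7.92] turn [-0.019 -0.017  0.006]
```

play_rows --targets "-3 -0.9 0.5 -0.01 -0.008 0 -1;-3 -1 1.5 -0.009 -0.009 0.006 -1;-0.3 0 2.5 0 0 0 -1;0 0 1 0 0 0 -1;0 0 0 0 0 0 -1"

```text
time: 16.95
position: [0.5353, -0.1115, 0.3465]
tool_rot: [-1.473, -2.772, -0.008]
ft_force: [0.2, 0.3, -0.8]
grip_width: 0.531
```

Run:
```python
from h import *
delta([.532,-.122,.093],.578)
for n in("side","top"):
    d=ctrl.get_image(n);p=d["pixels"];p=p[80:240,190:380] if n=="side" else p[130:260,220:400]
    np.savez(f"{n}8.npz",**d)
    cv2.imwrite(f"pics/{n}8.png",cv2.resize(p,None,fx=3,fy=3))
```

```text
t 16.95 grasp pt [ 0.5352 -0.1105  0.1825] yhead 0.594 J [ 0.65  0.18 -0.55  1.77  0.09  1.22  0.68] F [ 0.2  0.3 -0.8] w 0.531
shift cm (tool) [-0.73 -0.89  8.95] turn [ 0.003 -0.005  0.016]
```

View pics/side8.png

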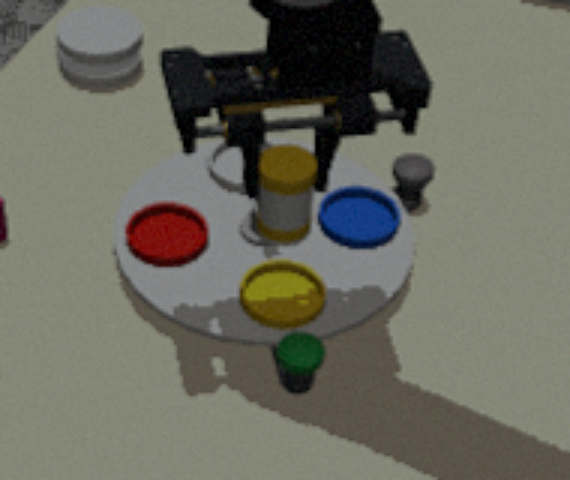

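View pics/top8.png

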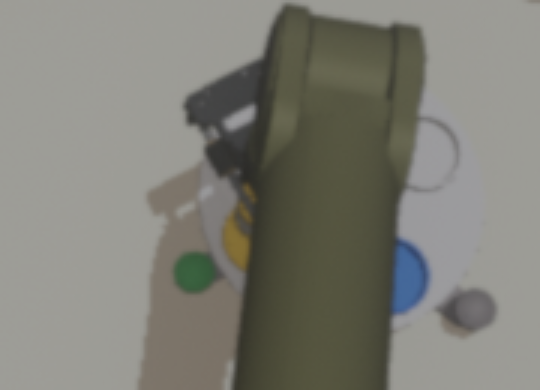

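The jar hangs above the well (side crop: jar at (285,195), well at (283,293)), and the disc is unmoved. I'll correct sideways and go down.

play_rows --targets "-0.7 -0.9 1 0.003 -0.005 0.016 -1;0 0 2 0 0 0 -1;0 0 1.2 0 0 0 -1;0 0 0 0 0 0 -1"

```text
time: 17.55
position: [0.5322, -0.1242, 0.3059]
tool_rot: [1.497, 2.755, -0.001]
ft_force: [0.1, 0.8, 0.3]
grip_width: 0.525
```

Run:
```python
from h import *
delta([.532,-.122,.092],.578)
```

```text
t 17.55 grasp pt [ 0.533  -0.1248  0.1419] yhead 0.575 J [ 0.66  0.21 -0.53  1.82  0.12  1.14  0.66] F [0.1 0.8 0.3] w 0.525
shift cm (tool) [0.22 0.09 4.99] turn [ 0.002  0.006 -0.003]
```

play_rows --targets "0.2 0.1 1.2 0.002 0.006 0 -1;0 0 1.2 0 0 0 -1;0 0 0 0 0 0 -1"

```text
time: 17.92
position: [0.5322, -0.1221, 0.281]
tool_rot: [1.5, 2.759, 0.001]
ft_force: [0.1, -0.6, -0.9]
grip_width: 0.532
```

Run:
```python
from h import *
delta([.532,-.122,.091],.578)
for n in("side","top"):
    d=ctrl.get_image(n);p=d["pixels"];p=p[80:240,190:380] if n=="side" else p[130:260,220:400]
    cv2.imwrite(f"pics/{n}9.png",cv2.resize(p,None,fx=3,fy=3))
```

```text
t 17.925 grasp pt [ 0.5324 -0.1221  0.117 ] yhead 0.575 J [ 0.65  0.24 -0.53  1.84  0.13  1.09  0.65] F [ 0.1 -0.6 -0.9] w 0.532
shift cm (tool) [ 0.02 -0.02  2.6 ] turn [ 0.001  0.001 -0.003]
```

View pics/side9.png

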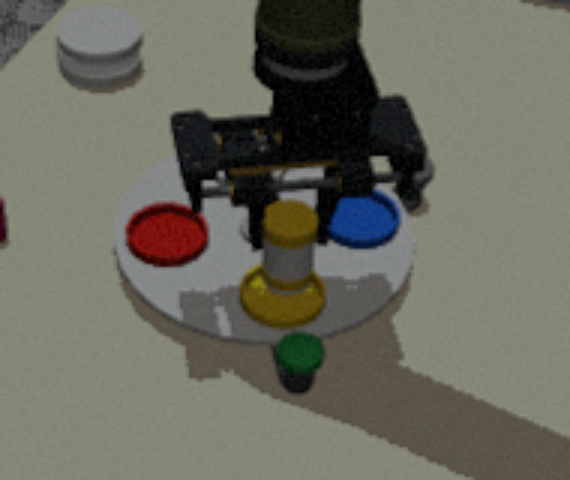

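The jar's foot is entering the rim circle, roughly central (crop (288,285), well centre (283,295)). Final descent, slowly.

play_rows --targets "0 0 0.9 0 0 0 -1;0 0 0.8 0 0 0 -1;0 0 0.5 0 0 0 -1;0 0 0 0 0 0 -1"

```text
time: 18.52
position: [0.533, -0.1221, 0.259]
tool_rot: [1.498, 2.757, 0.002]
ft_force: [0.6, 1.4, -0.9]
grip_width: 0.528
```

Run:
```python
from h import *
delta([.532,-.122,.09],.578)
```

```text
t 18.525 grasp pt [ 0.5336 -0.1223  0.095 ] yhead 0.575 J [ 0.64  0.26 -0.53  1.86  0.15  1.05  0.63] F [ 0.6  1.4 -0.9] w 0.528
shift cm (tool) [ 0.07 -0.08  0.5 ] turn [ 0.003  0.003 -0.003]
```

play_rows --targets "0 -0.1 0.3 0 0 0 -1;0 0 0.2 0 0 0 -1;0 0 0 0 0 0 -1"

```text
time: 18.9
position: [0.5323, -0.1228, 0.254]
tool_rot: [1.498, 2.756, 0.002]
ft_force: [-0.9, -0.2, -0.8]
grip_width: 0.531
```

Run:
```python
from h import *
delta([.532,-.122,.09],.578)
```

```text
t 18.9 grasp pt [ 0.533  -0.1229  0.09  ] yhead 0.575 J [ 0.64  0.27 -0.52  1.87  0.16  1.04  0.63] F [-0.9 -0.2 -0.8] w 0.531
shift cm (tool) [ 0.08  0.02 -0.  ] turn [ 0.003  0.003 -0.003]
```

play_rows --targets "0 0 0.1 0 0 0 -1;0 0 0 0 0 0 -1"

```text
time: 19.15
position: [0.5327, -0.1229, 0.2537]
tool_rot: [1.498, 2.755, 0.002]
ft_force: [0.3, 0.2, -0.6]
grip_width: 0.526
```

Run:
```python
from h import *
delta([.532,-.122,.09],.578)
```

```text
t 19.15 grasp pt [ 0.5336 -0.1231  0.0897] yhead 0.575 J [ 0.64  0.27 -0.52  1.87  0.16  1.04  0.63] F [ 0.3  0.2 -0.6] w 0.526
shift cm (tool) [ 0.11 -0.01 -0.03] turn [ 0.004  0.004 -0.003]
```

play_rows --targets "0 0 0.2 0 0 0 -1;0 0 0 0 0 0 -1"

```text
time: 19.4
position: [0.5339, -0.1229, 0.2537]
tool_rot: [1.496, 2.752, 0.004]
ft_force: [-0.0, 1.1, -1.1]
grip_width: 0.53
```

Run:
```python
from h import *
delta([.532,-.122,.09],.578)
d=ctrl.get_image("side");p=d["pixels"][80:240,190:380]
cv2.imwrite(f"pics/side10.png",cv2.resize(p,None,fx=3,fy=3))
```

```text
t 19.4 grasp pt [ 0.5354 -0.1233  0.0898] yhead 0.575 J [ 0.64  0.27 -0.52  1.87  0.16  1.03  0.63] F [-0.   1.1 -1.1] w 0.53
shift cm (tool) [ 0.17 -0.11 -0.03] turn [ 0.007  0.007 -0.003]
```

View pics/side10.png

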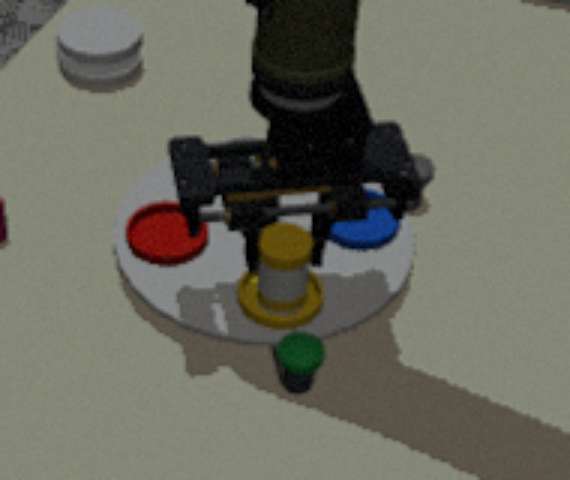

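Height holds at the predicted seating value (0.0898) despite the further downward commands, so the jar is on the floor of the well. Releasing gently.

play_rows --targets "0 0 -0.05 0 0 0 0.2;0 0 0 0 0 0 0.4;0 0 0 0 0 0 0.7;0 0 0 0 0 0 0.7" --newtons 10

```text
time: 19.95
position: [0.5333, -0.1229, 0.2532]
tool_rot: [1.497, 2.753, 0.003]
ft_force: [0.5, -0.1, 0.1]
grip_width: 0.814
```

Run:
```python
from h import *
delta([.532,-.122,.09],.578)
```

```text
t 19.95 grasp pt [ 0.5345 -0.1233  0.0893] yhead 0.575 J [ 0.64  0.27 -0.52  1.87  0.16  1.03  0.63] F [ 0.5 -0.1  0.1] w 0.814
shift cm (tool) [ 0.15 -0.05 -0.08] turn [ 0.005  0.006 -0.003]
```

play_rows --targets "0 0 -1.5 0 0 0 0.7;0 0 -3 0 0 0 0.7;0 0 -4 0 0 0 0.7;0 0 -4 0 0 0 0.7;0 0 -4 0 0 0 0.7;5 2 0 0 0 0 0.7;5 2 0 0 0 0 0.7;5 2 0 0 0 0 0.7;5 2 0 0 0 0 0.7;0 0 0 0 0 0 0.7"

```text
time: 21.2
position: [0.4886, 0.0965, 0.4339]
tool_rot: [1.491, 2.743, 0.01]
ft_force: [0.1, -0.5, 0.6]
grip_width: 0.847
```

```bash
python3 look.py 11
python3 - <<'E'
from h import *
for n in("top","side"):
    d=load(n,n+"11.npz"); print(n,[(c,b[1],b[2]) for c in("yellow","red","blue") for b in blobs(d,c)])
E
```

```text
t 21.2 grasp pt [0.492  0.0959 0.2699] yhead 0.575 J [ 0.48  0.   -0.73  1.76  0.01  1.36  0.33] F [ 0.1 -0.5  0.6] w 0.847
shift cm (tool) [-29.38  -8.5   19.58] turn [ 0.015  0.014 -0.003]
top yellow 384 [306.3 207.8] [23.  23.2] [ 0.5357 -0.121   0.038 ] r 0.0888 ang 2.1192
top blue 465 [348.6 221.7] [22.8 24.1] [ 0.5068 -0.2445  0.038 ] r 0.089 ang -2.5763
top red 440 [319.  167.7] [22.4 23.2] [ 0.6585 -0.1496  0.038 ] r 0.0899 ang 0.5526
top green 140 [284.2 220.3] [12.1 13. ] [ 0.4919 -0.0601  0.047 ] r 0.1637 ang 2.1532
side yellow 148 [282.2 161.4] [11.3 15.4] [ 0.5569 -0.1772  0.038 ] r 0.0319 ang 2.3575
side yellow 281 [283.  177.9] [21.7 26.1] [ 0.531  -0.1194  0.038 ] r 0.0938 ang 2.1138
side blue 104 [311.1 158.2] [ 8.9 18. ] [ 0.4902 -0.2234  0.038 ] r 0.0924 ang -2.8825
side red 78 [253.1 160.9] [ 8.  11.3] [ 0.6291 -0.1448  0.038 ] r 0.074 ang 0.8365
side green 182 [289.8 197.1] [13.2 15.7] [ 0.4875 -0.0557  0.047 ] r 0.1709 ang 2.1394
top [('yellow', np.int32(2214), array([177.6,  90.6])), ('yellow', np.int32(335), array([306.2, 208. ])), ('red', np.int32(419), array([319. , 167.8])), ('blue', np.int32(434), array([348.4, 222. ]))]
side [('yellow', np.int32(141), array([282.1, 161.2])), ('yellow', np.int32(262), array([283.3, 177. ])), ('yellow', np.int32(4557), array([ 73.1, 261.1])), ('red', np.int32(61), array([253.5, 160.2])), ('red', np.int32(307), array([250. , 258.3])), ('blue', np.int32(206), array([489.8,  15.8])), ('blue', np.int32(71), array([400.4,  30.8])), ('blue', np.int32(68), array([311. , 157.7])), ('blue', np.int32(322), array([177.7, 259.9]))]
```

View pics/side11.png

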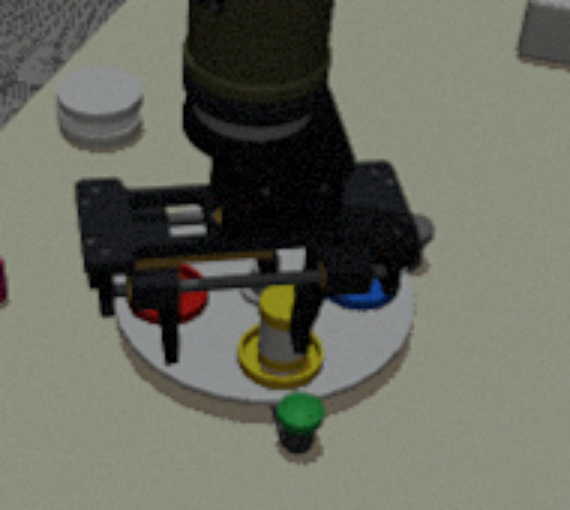

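View pics/top11.png

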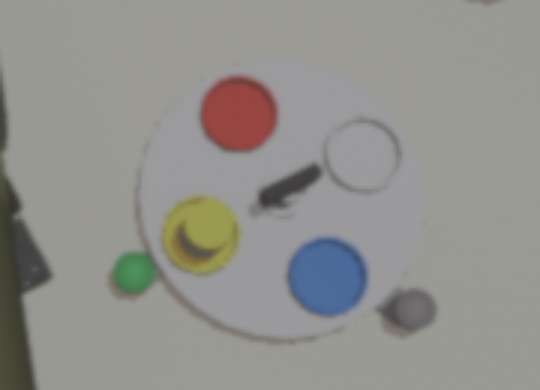

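play_rows --targets "5 2 0 0 0 0 0.7;5 2 0 0 0 0 0.7;5 2 0 0 0 0 0.7;0 0 0 0 0 0 0.7;0 0 0 0 0 0 0.7"

```text
time: 21.92
position: [0.4647, 0.2446, 0.4328]
tool_rot: [1.525, 2.72, 0.006]
ft_force: [0.5, -0.4, 0.2]
grip_width: 0.851
```

```bash
python3 look.py 12
python3 - <<'E'
from h import *
for n,zz in(("top",1),("side",1)):
    d=load(n,n+"12.npz"); o=load(n,n+"0.npz")
    W={}
    for k,dd in(("0",o),("12",d)):
        for c in("red","blue"):
            for b in blobs(dd,c,200,110,40):
                q=ray(dd,*b[2],.038)
                if np.hypot(q[0]-.581,q[1]+.197)<.12: W[c+k]=q
                elif b[1]<400: print(n,k,c,"jar",ray(dd,*b[2],.065).round(4))
        v=W["red"+k]-W["blue"+k]; print(n,k,"BR yellow ang",np.arctan2(v[1],v[0])+np.pi/2,"axis",(W["red"+k]+W["blue"+k])[:2]/2)
    # lid from depth: world z in .094-.102
    v,u=np.mgrid[:384,:512]; z=d["depth"]; P=np.linalg.inv(d["intrinsics"])@np.vstack([(u*z).ravel(),(v*z).ravel(),z.ravel()]); X=(d["R"].T@(P-d["t"][:,None])).T
    m=(abs(X[:,2]-.098)<.006)&(np.hypot(X[:,0]-.532,X[:,1]+.122)<.05); q=X[m]; print(n,"lid",m.sum(),q.min(0).round(4),q.max(0).round(4),np.median(q,0).round(4),"mid",((q.min(0)+q.max(0))/2).round(4))
    A=np.c_[q[:,:2]-q[:,:2].mean(0),np.ones(len(q))]; print("plane slope",np.linalg.lstsq(A,q[:,2],rcond=None)[0].round(3))
E
```

```text
t 21.925 grasp pt [0.4683 0.2433 0.2688] yhead 0.549 J [ 0.3   0.09 -0.88  1.7   0.09  1.37 -0.05] F [ 0.5 -0.4  0.2] w 0.851
shift cm (tool) [-43.38 -13.41  19.78] turn [ 0.014  0.019 -0.029]
top yellow 381 [306.4 207.8] [22.9 23.2] [ 0.5357 -0.1213  0.038 ] r 0.0886 ang 2.1206
top blue 463 [348.6 221.7] [22.7 24.2] [ 0.5068 -0.2445  0.038 ] r 0.089 ang -2.5763
top red 438 [319.  167.7] [22.3 23.2] [ 0.6585 -0.1496  0.038 ] r 0.0899 ang 0.5526
top green 137 [284.3 220.2] [11.9 12.8] [ 0.4923 -0.0603  0.047 ] r 0.1633 ang 2.1525
side yellow 164 [287.  161.2] [12.  16.4] [ 0.5454 -0.1835  0.038 ] r 0.0377 ang 2.699
side blue 438 [309.3 152.4] [19.5 26.4] [ 0.5027 -0.2438  0.038 ] r 0.0885 ang -2.6205
top 0 BR yellow ang 3.0281811480089935 axis [ 0.5825187  -0.19734519]
top 12 BR yellow ang 2.129718858615701 axis [ 0.58268626 -0.19704128]
top lid 217 [ 0.5102 -0.1448  0.0925] [ 0.5563 -0.0998  0.1038] [ 0.5341 -0.1222  0.0986] mid [ 0.5332 -0.1223  0.0982]
plane slope [-0.002  0.015  0.099]
side 0 red jar [0.4937 0.1636 0.065 ]
side 0 blue jar [ 0.1143 -1.2761  0.065 ]
side 0 blue jar [0.6305 0.2324 0.065 ]
side 0 BR yellow ang 3.0243562815315186 axis [ 0.57866456 -0.19747132]
side 12 red jar [0.4936 0.1638 0.065 ]
side 12 blue jar [0.6302 0.2325 0.065 ]Traceback (most recent call last):
  File "<stdin>", line 11, in <module>
KeyError: 'red12'
```

View pics/side12.png

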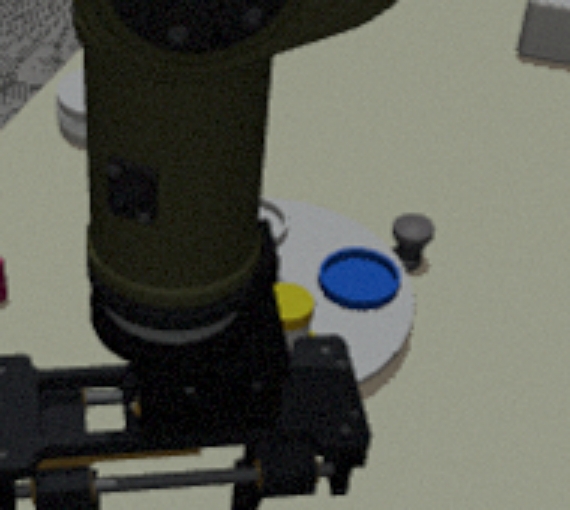

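```bash
python3 -c "
from bench import ctrl
print(ctrl.close_job())"
```

```text
the job is handed in; nothing more can be done
None
```

I turned the carousel about 0.88 rad by its handle so the yellow well faces the green post. Then I picked the yellow jar up by its lid, set it down in the yellow well and moved the arm clear. I handed the job in at about 22 s.

**Jar:** It stands upright on the well floor. The lid top is at 98–99 mm (98 mm expected) and roughly level. Its centre is about 3 mm from the measured well centre, well inside the 12 mm of clearance.

**Bystanders:** The blue and red jars measured the same before and after in the side view, within 0.5 mm. Contact forces I read stayed around 1–2 N.

**Well alignment:** After the turn the well was within about 0.01 rad of the post. Setting the jar down dragged the disc slightly, so the last top view puts the well at 2.130 rad and the post at 2.153 rad. That is about 1.3° off, or 2 mm at the well. I left it, as that is near the measuring accuracy. The side view couldn't confirm it because the arm hid the well.

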